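# Stand up the fallen bookend and close the cookbook row

### The arm

A 6-joint arm with a two-finger parallel gripper is mounted at the origin on the work surface. World frame = base frame: x ahead of the robot, y to its left, z up, the work surface at z = 0. Lengths are in m, angles in rad, forces in N, time in s.
With the tool pointing down it reaches from about 0.425 to 0.95 m from the base axis. Payload 3.5 kg.
Tool frame: the origin (TCP) lies at the very end of the fingers, on their centre line; the grasp point (between the pads) lies 19 mm behind it; z points along the fingers, y is the line along which they close (so a half turn about z gives the same grasp; the last joint's range is limited). The gripper opens to 85 mm and grips with 20 to 120 N. Pads are 22 mm wide; open, the fingers measure 114 mm over their backs; the gripper's body (76 mm by 85 mm) begins 54 mm behind the grasp point. The pads swing forward as they close: fully open they stand 13 mm farther back than shut.
Start: joints at [1.076, 0.286, 1.577, -0, 1.279, -0.15], TCP at [0.228, 0.635, 0.231] pointing down, gripper open.
Joint ranges: [-2.77, 2.77], [-0.9, 2.22], [0.21, 2.48], [-1.53, 4.67], [0.24, 2.81], [-2.84, 2.84]. Speed limits (rad/s): [2.79, 2.79, 3.14, 3.14, 3.14, 3.14].

### API

Orientations are given as a 3x3 rotation matrix whose columns are the frame's x, y, z axes.
In Python, from bench import readout, vision, order gives the robot as it stands.
- The arm moves only by the tool arm_command, never from a script. Its argument "steps" is a list of rows, each a list of 3 entries, a list of its own where there are three numbers: the closure, from 0 (fully open) to 1 (shut), then the shift along the tool's x, y, z in m, then the turn, a rotation vector about the tool's x, y, z in rad. A call has 1 to 8 rows; each row is the pose to reach, as a shift and turn from the pose commanded when the call began, along the tool's axes at that moment; what a row does not reach only later rows make up. A row lasts 1/10 s, in which the tool goes at most 50 mm and 8.59 degrees, less where a joint would pass 70% of its speed; a pose out of reach is approached as far as the arm can. A call with a gripper value outside its range is refused whole. The fingers move at their own pace and stop on an object; the grip force is fixed at half the most. Time passes only in rows, so rows that repeat a pose let the fingers close. It gives the time, the measured TCP pose, the force, the opening and the grip force at its end, in the units of the state.
- readout.state(): the state, without advancing time (a new reading comes with each control period).
- vision.read_camera(name): name is "scene" or "top" or "wrist"; returns the picture (420x560x3 uint8, red, green, blue); there is no depth.
- vision.camera_info(name): a dict with "intrinsics" (3x3 intrinsics, pixels), "D" ([k1, k2, p1, p2, k3] as OpenCV has them; the pictures are not rectified), "camera_from_world" (4x4, takes a point from world to camera coordinates). Camera axes: x right, y down, z forward; pixel columns grow to the right and rows downward; lengths in m; the calibration is good to about 2 mm. A picture is of the moment at which its call begins: read the wrist's pose just before it. camera_info takes no time and is no camera call; for the wrist camera it gives the pose at the moment of the call.
- order.finish_job(): hands the job in; it is judged then, once.
The state is a dict: "clock": time; "joint_positions": joint angles; "dq": joint speeds; "tau": joint torques, N m; "ee_pos": TCP position; "eef_rot": TCP orientation; "force": force on the tool from outside, world axes, zero at the start; "ft_torque": the same for the moment, N m; "finger_gap": finger opening in m; "grip_force": force on a finger pad.
Only numpy, scipy, OpenCV 4.12 (cv2) and the standard library are available. Lean on these libraries where they do the work, as an engineer would, in place of code of your own. Each camera call takes 0.05 s, during which the arm holds its last target. There are 200 camera calls.

### The job

Some cookbooks have been taken out of the row beside the food processor, and the brass and walnut bookend has fallen on its back into the gap. Push on its foot to tip it back up until it stands upright on the wooden foot, then push it along the counter until its brass back is flush against the outer cookbook and holds the row. Only push it, never pick it up off the counter; do not shove the books along, and leave everything else where it is.

Things in the scene. Friction and masses are not known exactly. Their poses are not given: they have to be found in the camera images.
- bookend: loose L-shaped bookend: walnut foot 120 x 110 x 18 mm, brass-coloured upright 120 mm wide, 6 mm thick, top 140 mm above the foot's underside. Origin: middle of the heel (bottom edge where back face meets foot's underside). Own z runs up the upright; the back face is the plane y = 0 and looks to +y; the foot spans y 0 to -110 mm, z 0 to 18 mm, x -60 to +60 mm. x stays level
- foot_end (a point): middle of the free end face (120 x 18 mm) of the bookend's foot, at own y = -110, z = 9 mm. At the start the bookend lies on its back: upright flat on the counter, own z pointing at the books within 0.17 rad, and the foot standing straight up, this end on top, its underside facing away from the books
- foot_face (a point): on the inner (upper) face of the foot, 85 mm out from the heel, own z = 18 mm: pushed away from the books here, the bookend turns about its heel (about 2 to 3 N). Centre of mass 50 mm up the upright and 25 mm out along the foot, so about 63 degrees up it drops on its foot by itself. Pushed much lower it slides instead
- heel_near (a point): end of the bookend's heel edge at own x = -60 mm (the end nearer the robot). The bookend weighs 0.34 to 0.52 kg and slides on the counter at about 2 to 6 N
- heel_far (a point): the other end of the heel edge, at own x = +60 mm (farther from the robot)
- book_outer: the outer, sage green cookbook, nearest the bookend: loose, upright, 190 mm (own x) x 42 mm (own y) x 250 mm high, about 1 kg. Origin: centre of its underside; own -y points along the row to the bookend, so the cover to be met is the face at own y = -21 mm. At the start the gap between this cover and the top of the fallen upright is 20 to 60 mm
- book_middle: terracotta cookbook in the middle of the row, loose, upright, 190 x 28 x 225 mm; origin: centre of the underside, own z up
- book_inner: navy cookbook next to the processor, loose, upright, 190 x 36 x 245 mm; origin: centre of the underside, own z up
- processor: food processor motor base, fixed, ivory, 250 mm (own x) x 180 mm (own y) x 210 mm high with its spindle; origin: centre of the underside. The row of books stands against its own -y side; front with the lever at own -x
- pulse_lever (a joint): chrome pulse lever, 55 mm long, sticking out of the front of the processor 85 mm above the counter; rad, 0 at rest, grows when pressed down, sprung
- glass_bowl: smoked glass bowl, 180 mm across, 85 mm high, loose; origin: centre of the underside; stands beside the processor, on the side away from the books
- butter_dish: white ceramic butter dish, 105 x 175 mm, 17 mm high, loose; origin: centre of the underside; stands beyond the bookend, seen from the robot
- butter_lid: its white lid, standing in the dish, 82 x 148 mm, its knob 84 mm above the counter; origin: centre of its lower rim
- egg_ring: red silicone egg ring, 100 mm across, 16 mm high with a small tab, loose; origin: centre of the underside; past the bookend, on the robot's side
- garlic_press: steel garlic press lying on the counter, 195 mm along own x, 80 mm wide, 30 mm high, loose; origin: under its middle; past the bookend, in line with the row
Mind the look-alikes: they are no part of the job. Leave any pink look-alike of the book_inner alone.

How it is judged:
On the way:
1. the bookend stands upright on its foot (angle between bookend's own z axis and vertical below 0.07 rad and height (world z) of bookend below 0.005 m and angular speed of bookend below 0.3 rad/s), for 0.2 s.
At the end, for the whole second after the job is handed in: The bookend stands upright (4 degrees), at rest, both heel ends within 7 mm of the outer book's cover, its middle within 60 mm of the cover's; the books stand upright (4 degrees), at rest, moved under 25 mm; bowl, butter dish, lid, egg ring and garlic press moved under 20 mm (angle between each of bookend, book_inner, book_middle, book_outer's own z axis and vertical below 0.07 rad and height (world z) of bookend below 0.005 m and y of heel_near in the frame of book_outer between -0.028 and -0.017 m and y of heel_far in the frame of book_outer between -0.028 and -0.017 m and x of bookend in the frame of book_outer between -0.06 and 0.06 m and linear speed of each of bookend, book_inner, book_middle, book_outer below 0.01 m/s and angular speed of bookend below 0.05 rad/s and distance of each of book_inner, book_middle, book_outer from where it was at the start of the episode below 0.025 m and distance of each of glass_bowl, butter_dish, butter_lid, egg_ring, garlic_press from where it was at the start of the episode below 0.02 m); the robot touches nothing.
It fails at once if the bookend is picked up: its heel leaves the counter by more than 15 mm (height (world z) of each of heel_near, heel_far above 0.015 m).
It fails at once if a book is shoved more than 25 mm or tips over (distance of any of book_inner, book_middle, book_outer from where it was at the start of the episode above 0.025 m or angle between any of book_inner, book_middle, book_outer's own z axis and vertical above 0.25 rad).
It fails at once if bowl, butter dish, lid, egg ring or garlic press is moved by more than 20 mm (distance of any of glass_bowl, butter_dish, butter_lid, egg_ring, garlic_press from where it was at the start of the episode above 0.02 m).
It fails at once if the pulse lever is pressed (value of joint pulse_lever above 0.12 rad).
It also fails if it takes over 61 s, if anything falls off the work surface, if the arm or the gripper's body presses on something with over 40 N, if the wrist force passes 120 N, or if a joint passes its speed limit or range.

## Working session

There is one attempt and no reset: what is moved stays moved. The work goes in short steps, Python scripts to look and compute and a tool call to move; the robot and the scene stay as the last step left them, time stands still between calls to the robot, and variables do not carry over. Pictures are saved under pics/ and viewed, at most 12 in all, crops included, and the job is handed in when it is done.

Besides the shell and the picture viewer there is one more tool, called after "Call:" as a command line: name --argument value ..., lists and objects as JSON in quotes. arm_command: Moves the arm, as the interface text tells. Its arguments: {"type":"object","properties":{"steps":{"type":"array","items":{"type":"array"}}},"required":["steps"]}

```bash
mkdir -p pics; ls; cat > h.py <<'E'
import numpy as np, cv2
from bench import readout, vision, order
def snap(n,f):
    im=vision.read_camera(n); cv2.imwrite(f'pics/{f}.png',im[:,:,::-1]); return im
def ray(n,uv,info=None):
    c=info or vision.camera_info(n); K=np.array(c['intrinsics']);D=np.array(c['D']);T=np.array(c['camera_from_world'])
    p=cv2.undistortPoints(np.array(uv,float).reshape(-1,1,2),K,D).reshape(-1,2)
    d=np.c_[p,np.ones(len(p))]@T[:3,:3]; o=-T[:3,:3].T@T[:3,3]
    return o,d
def onz(n,uv,z,info=None):
    o,d=ray(n,uv,info); z=np.broadcast_to(z,len(d)); return o+d*((z-o[2])/d[:,2])[:,None]
def tri(n1,u1,n2,u2):
    o1,d1=ray(n1,u1);o2,d2=ray(n2,u2);out=[]
    for a,b in zip(d1,d2):
        s=np.linalg.lstsq(np.c_[a,-b],o2-o1,rcond=None)[0]; p,q=o1+s[0]*a,o2+s[1]*b
        out.append([*((p+q)/2),np.linalg.norm(p-q)])
    return np.array(out)
def proj(n,P):
    c=vision.camera_info(n);T=np.array(c['camera_from_world'])
    return cv2.projectPoints(np.array(P,float),cv2.Rodrigues(T[:3,:3])[0],T[:3,3],np.array(c['intrinsics']),np.array(c['D']))[0].reshape(-1,2)
E
python3 - <<'E'
from h import *
import numpy as np
a=snap('scene','s0');b=snap('top','t0')
cv2.imwrite('pics/st0.png',np.hstack([a,b])[:,:,::-1])
s=readout.state();print(s)
for n in('scene','top'):
    o,d=ray(n,[[280,210]]);print(n,o,d)
E
```

```text
pics
{'clock': 0.1, 'joint_positions': array([ 1.07601854e+00,  2.87091250e-01,  1.57805281e+00,  9.59958025e-06,
        1.27858237e+00, -1.49987462e-01]), 'dq': array([ 0.00016043, -0.00240986, -0.00526058, -0.00092962,  0.00102403,
       -0.00073777]), 'tau': array([ 9.63163416e-05, -4.07295406e+01, -2.93699044e+01, -1.59912770e-04,
        3.43296058e-03, -1.00158439e-05]), 'ee_pos': array([0.22782437, 0.63475513, 0.23006402]), 'eef_rot': array([[-9.41145237e-01,  3.38000888e-01, -1.02128184e-03],
       [ 3.38002272e-01,  9.41143429e-01, -1.87351215e-03],
       [ 3.27923923e-04, -2.10844261e-03, -9.99997723e-01]]), 'force': array([ 0.70129236, -0.64832791, -1.59279747]), 'ft_torque': array([-0.00848688, -0.01121955,  0.00248627]), 'grip_force': 0.0, 'finger_gap': 0.08576037204316628}
scene [ 0.09015064 -0.92128285  1.20445408] [[ 0.26588962  0.6484647  -0.71335951]]
top [0.37339464 0.05690154 1.26140706] [[ 0.14113503  0.02937815 -0.99034796]]
```

View pics/s0.png

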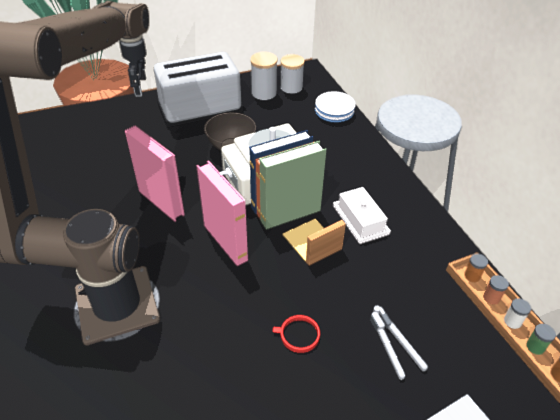

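View pics/t0.png

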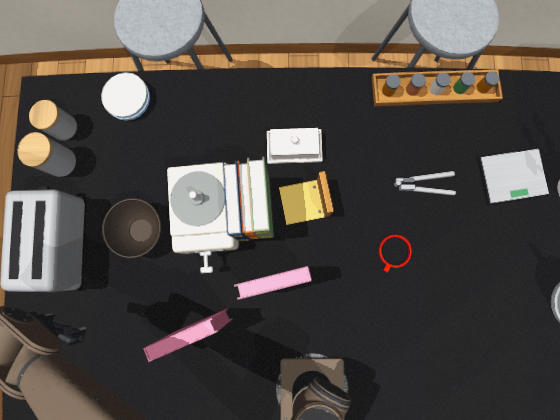

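The scene view shows the fallen bookend at (318,240), the foot standing on the right and the green book at (290,185). The top view shows the brass at (303,202), the foot at (326,193) and the green book at (260,198). The two pink look-alikes are at (275,283) and (188,335) in the top view; they stand apart from the row, so I leave them alone. The real book_inner is the navy one at (232,200).

```bash
python3 - <<'E'
from h import *
a=cv2.imread('pics/s0.png');b=cv2.imread('pics/t0.png')
ca=cv2.resize(a[130:270,230:400],None,fx=4.6,fy=4.2,interpolation=cv2.INTER_CUBIC)
cb=cv2.resize(b[150:250,220:345],None,fx=6,fy=6,interpolation=cv2.INTER_CUBIC)
cv2.imwrite('pics/ca.png',cv2.resize(a[140:265,245:395],None,fx=4.8,fy=4.8,interpolation=cv2.INTER_CUBIC))
cv2.imwrite('pics/cb.png',cb)
E
```

```text
(no output)
```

View pics/ca.png

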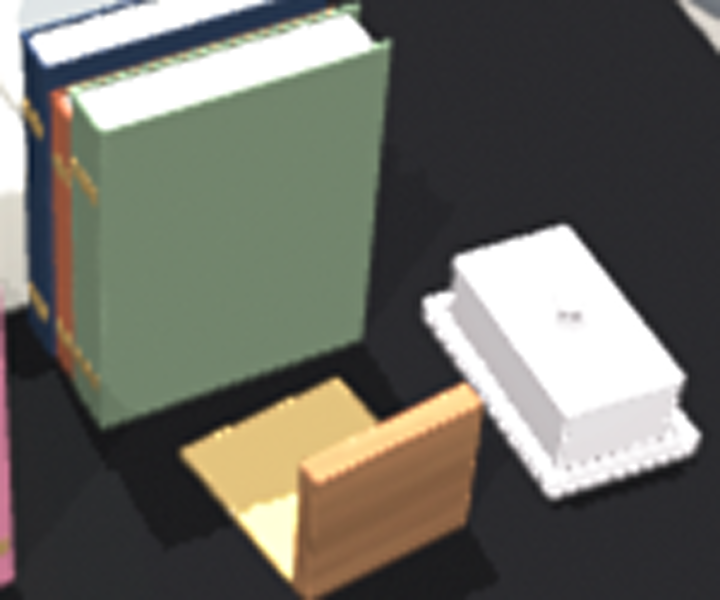

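View pics/cb.png

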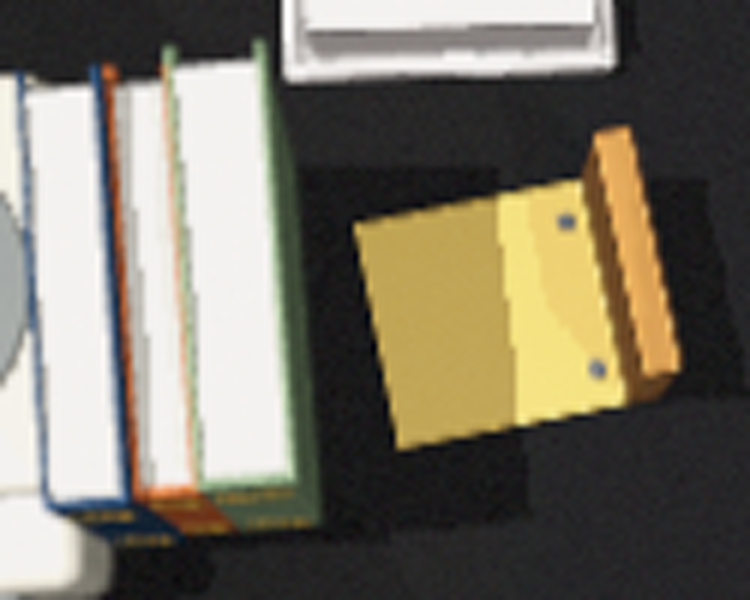

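Crops: the foot's end face in the top crop has corners (597,133), (630,127), (680,368), (642,378). The brass top edge runs (355,225)-(400,450), and the book's cover top edge (266,40)-(298,482). In the scene crop the foot end is (302,466)-(465,383), the brass edge (182,452)-(338,378) and the cover base (103,428)-(363,340).

```bash
python3 - <<'E'
from h import *
np.set_printoptions(precision=4,suppress=True)
S=lambda p:(np.array(p)+.5)/4.8+[245,140]-.5
T=lambda p:(np.array(p)+.5)/6+[220,150]-.5
names=['foot in far','foot in near','foot out far','foot out near','brass far','brass near','cov top far','cov top near','cov bot near']
s=[(465,383),(302,466),(483,402),(306,487),(338,378),(182,452),(388,42),(103,130),(103,428)]
t=[(597,133),(642,378),(630,127),(680,368),(355,225),(400,450),(266,40),(298,482),(320,526)]
for n,r in zip(names,tri('scene',S(s),'top',T(t))):print(n,r)
print('foot top@.11',onz('top',T(t[:4]),.11));print('brass@.006',onz('top',T(t[4:6]),.006));print('covtop',onz('top',T(t[6:8]),.25))
print('cov base scene',onz('scene',S([(103,428),(363,340)]),0))
# others: dish, pinks tops
print('dish near edge',onz('top',T([(285,80),(613,72)]),.017),'\npink A',onz('top',[(237,297),(235,285),(309,267),(311,278)],.24))
print('press, ring',onz('top',[(396,183),(455,190),(395,251),(412,251),(379,251)],.01))
E
```

```text
foot in far [ 0.6485 -0.0228  0.1108  0.0012]
foot in near [ 0.5319 -0.044   0.1046  0.004 ]
foot out far [ 0.6521 -0.039   0.1092  0.0006]
foot out near [ 0.532  -0.0609  0.1054  0.0053]
brass far [0.6263 0.0979 0.004  0.0009]
brass near [0.5075 0.0745 0.0027 0.002 ]
cov top far [0.6562 0.1281 0.252  0.0016]
cov top near [0.4685 0.1136 0.2511 0.0032]
cov bot near [ 0.469   0.1164 -0.0032  0.0034]
foot top@.11 [[ 0.6493 -0.023   0.11  ]
 [ 0.5292 -0.0429  0.11  ]
 [ 0.6522 -0.0391  0.11  ]
 [ 0.5339 -0.0613  0.11  ]]
brass@.006 [[0.6255 0.0979 0.006 ]
 [0.5061 0.0747 0.006 ]]
covtop [[0.6576 0.128  0.25  ]
 [0.4671 0.1141 0.25  ]]
cov base scene [[0.4696 0.1133 0.    ]
 [0.6583 0.1273 0.    ]]
dish near edge [[ 0.7013  0.1343  0.017 ]
 [ 0.7044 -0.0384  0.017 ]] 
pink A [[0.2993 0.1958 0.24  ]
 [0.3293 0.201  0.24  ]
 [0.3737 0.0145 0.24  ]
 [0.3462 0.0098 0.24  ]]
press, ring [[ 0.6361 -0.2732  0.01  ]
 [ 0.6133 -0.4625  0.01  ]
 [ 0.4213 -0.2628  0.01  ]
 [ 0.4209 -0.3162  0.01  ]
 [ 0.4217 -0.2127  0.01  ]]
```

Measured: the heel middle is at about (0.592,-0.051) and the bookend's x axis is yawed 0.178 rad. The cover middle is at (0.563,0.120) with yaw 0.074. Sizes check: foot end 0.11 high, cover 0.19 long. Raising the arm and swinging over.

Call:
arm_command --steps '[[1,[0,0,-0.05],[0,0,0]],[1,[0,0,-0.1],[0,0,0]],[1,[0,0,-0.14],[0,0,0]],[1,[-0.545,-0.447,-0.14],[0,0,1.047]],[1,[-0.545,-0.447,-0.14],[0,0,1.047]],[1,[-0.545,-0.447,-0.14],[0,0,1.047]],[1,[-0.545,-0.447,-0.14],[0,0,1.047]],[1,[-0.545,-0.447,-0.14],[0,0,1.047]]]'

```text
clock: 0.9
ee_pos: [0.3568, 0.4189, 0.3707]
eef_rot: [[-0.453, 0.891, -0.0], [0.891, 0.453, -0.001], [-0.0, -0.001, -1.0]]
force: [0.3, -0.9, 0.2]
finger_gap: 0.0004
grip_force: 0.0
```

```bash
cat >> h.py <<'E'
def go(p,yaw=None):
    """tool shift/turn to reach world p with tool y at world yaw, tool z down"""
    s=readout.state();R=s['eef_rot']
    out=R.T@(np.array(p)-s['ee_pos'])
    rv=[0,0,0]
    if yaw is not None:
        c,n=np.cos(yaw),np.sin(yaw);G=np.array([[-n,c,0],[c,n,0],[0,0,-1.]])
        rv=cv2.Rodrigues(R.T@G)[0].ravel()
    print(np.round(s['ee_pos'],4),'t',s['clock'],'F',np.round(s['force'],1),'gap',round(s['finger_gap'],4),'| shift',np.round(out,4),'turn',np.round(rv,3))
E
python3 -c "
from h import *
go([.589,.03,.30],.178)"
```

```text
[0.3568 0.4189 0.3707] t 0.9 F [ 0.3 -0.9  0.2] gap 0.0004 | shift [-0.4518  0.0308  0.0708] turn [-0.001  0.     0.292]
```

Call:
arm_command --steps '[[1,[-0.452,0.031,0],[0,0,0.292]],[1,[-0.452,0.031,0],[0,0,0.292]],[1,[-0.452,0.031,0],[0,0,0.292]],[1,[-0.452,0.031,0],[0,0,0.292]],[1,[-0.452,0.031,0],[0,0,0.292]],[1,[-0.452,0.031,0],[0,0,0.292]],[1,[-0.452,0.031,0],[0,0,0.292]],[1,[-0.452,0.031,0],[0,0,0.292]]]'

```text
clock: 1.7
ee_pos: [0.5641, 0.0766, 0.3709]
eef_rot: [[-0.183, 0.983, -0.001], [0.983, 0.183, 0.0], [0.0, -0.0, -1.0]]
force: [-0.3, 0.5, -0.6]
finger_gap: -0.0004
grip_force: 0.0
```

```bash
python3 -c "
from h import *
go([.587,.02,.25],.178)"
```

```text
[0.5641 0.0766 0.3709] t 1.7 F [-0.3  0.5 -0.6] gap -0.0004 | shift [-0.0599  0.0122  0.1208] turn [-0.    -0.     0.006]
```

Call:
arm_command --steps '[[1,[-0.04,0.003,0.02],[0,0,0.006]],[1,[-0.079,0.006,0.04],[0,0,0.006]],[1,[-0.079,0.006,0.09],[0,0,0.006]],[1,[-0.079,0.006,0.14],[0,0,0.006]],[1,[-0.079,0.006,0.18],[0,0,0.006]],[1,[-0.079,0.006,0.22],[0,0,0.006]],[1,[-0.079,0.006,0.25],[0,0,0.006]],[1,[-0.079,0.006,0.25],[0,0,0.006]]]'

```text
clock: 2.5
ee_pos: [0.5796, 0.0026, 0.1151]
eef_rot: [[-0.177, 0.984, -0.012], [0.984, 0.177, 0.002], [0.004, -0.012, -1.0]]
force: [-0.8, 0.3, -0.5]
finger_gap: -0.0
grip_force: 0.0
```

```bash
python3 -c "
from h import *
go([.584,.0,.085],.178)
a=snap('scene','s1');b=snap('top','t1')
h=lambda i,y,x:cv2.resize(i[y:y+160,x:x+190],None,fx=2,fy=2)
cv2.imwrite('pics/st1.png',np.hstack([h(a,110,220),h(b,130,210)])[:,:,::-1])
"
```

```text
[0.5796 0.0026 0.1151] t 2.5 F [-0.8  0.3 -0.5] gap -0.0 | shift [-0.0035  0.0042  0.0301] turn [-0.012 -0.004 -0.   ]
```

View pics/st1.png

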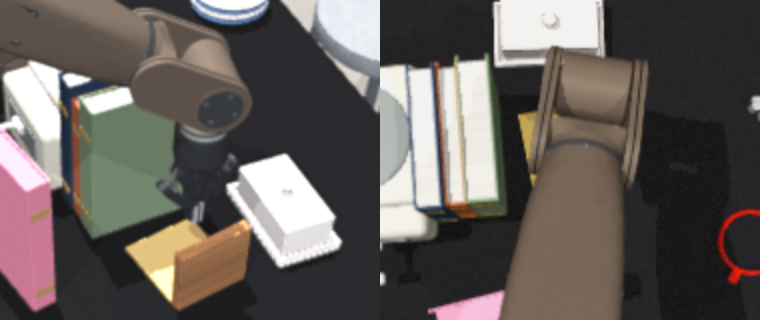

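The fingers are between the books and the foot with clear space on both sides. Lowering to push height and starting the push.

Call:
arm_command --steps '[[1,[0,0.004,0.018],[-0.012,-0.004,0]],[1,[0,0.004,0.03],[-0.012,-0.004,0]],[1,[-0.01,0.004,0.03],[-0.012,-0.004,0]],[1,[-0.02,0.004,0.03],[-0.012,-0.004,0]],[1,[-0.028,0.004,0.03],[-0.012,-0.004,0]],[1,[-0.036,0.004,0.03],[-0.012,-0.004,0]],[1,[-0.044,0.004,0.03],[-0.012,-0.004,0]],[1,[-0.05,0.004,0.03],[-0.012,-0.004,0]]]'

```text
clock: 3.4
ee_pos: [0.5977, -0.0475, 0.0921]
eef_rot: [[-0.177, 0.984, 0.015], [0.984, 0.177, -0.002], [-0.005, 0.014, -1.0]]
force: [1.6, 0.6, 0.3]
finger_gap: 0.0002
grip_force: 0.9
```

```bash
python3 -c "
from h import *
go([.584,.0,.085],.178)
a=snap('scene','s2')
cv2.imwrite('pics/s2c.png',cv2.resize(a[130:290,220:410],None,fx=3,fy=3)[:,:,::-1])
"
```

```text
[ 0.5977 -0.0475  0.0921] t 3.4 F [1.6 0.6 0.3] gap 0.0002 | shift [ 0.0492 -0.0052  0.0068] turn [ 0.014  0.005 -0.001]
```

View pics/s2c.png

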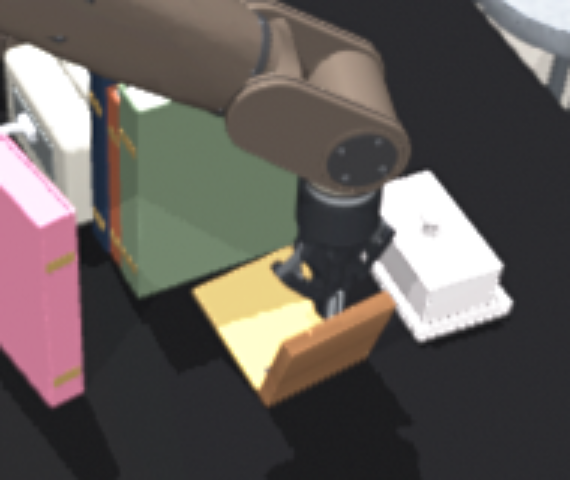

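The foot is tilting about its heel (now about 17°) and the heel stays put. Continuing along the arc.

Call:
arm_command --steps '[[1,[-0.01,0,0.002],[0.012,0.004,0]],[1,[-0.02,0,0.005],[0.012,0.004,0]],[1,[-0.03,0,0.009],[0.012,0.004,0]],[1,[-0.04,0,0.014],[0.012,0.004,0]],[1,[-0.049,0,0.02],[0.012,0.004,0]],[1,[-0.057,0,0.025],[0.012,0.004,0]],[1,[-0.064,0,0.03],[0.012,0.004,0]],[1,[-0.07,0,0.033],[0.012,0.004,0]]]'

```text
clock: 4.25
ee_pos: [0.609, -0.116, 0.0574]
eef_rot: [[-0.177, 0.984, -0.002], [0.984, 0.177, 0.0], [0.001, -0.002, -1.0]]
force: [-0.2, -0.5, 0.8]
finger_gap: -0.0003
grip_force: 0.0
```

```bash
python3 -c "
from h import *
go([.584,.0,.085],.178)
a=snap('scene','s3')
cv2.imwrite('pics/s3c.png',cv2.resize(a[130:290,220:410],None,fx=3,fy=3)[:,:,::-1])
"
```

```text
[ 0.609  -0.116   0.0574] t 4.25 F [-0.2 -0.5  0.8] gap -0.0003 | shift [ 0.1186 -0.0042 -0.0275] turn [-0.002 -0.001 -0.   ]
```

View pics/s3c.png

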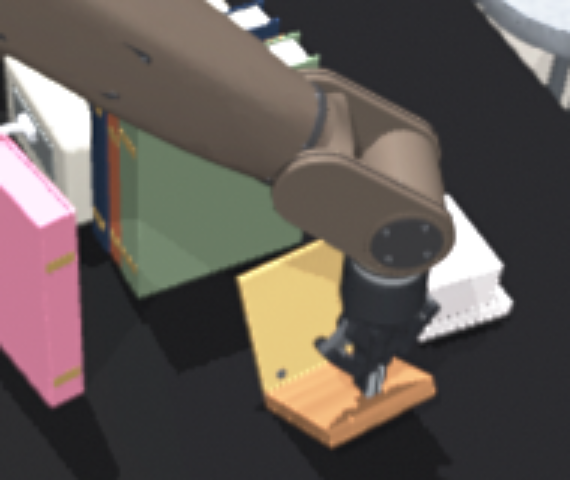

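The bookend has dropped upright on its foot. Backing off beyond the foot, opening the gripper, and measuring.

Call:
arm_command --steps '[[1,[-0.04,-0.005,0],[0,0,0]],[1,[-0.08,-0.02,-0.02],[0,0,0]],[1,[-0.126,-0.033,-0.06],[0,0,0]],[0,[-0.16,-0.033,-0.1],[0,0,0]],[0,[-0.16,-0.033,-0.1],[0,0,0]],[0,[-0.16,-0.033,-0.1],[0,0,0]],[0,[-0.16,-0.033,-0.1],[0,0,0]]]'

```text
clock: 5.0
ee_pos: [0.6047, -0.2774, 0.157]
eef_rot: [[-0.177, 0.984, -0.002], [0.984, 0.177, 0.002], [0.002, -0.002, -1.0]]
force: [-0.6, 0.3, -0.9]
finger_gap: 0.0582
grip_force: 0.0
```

```bash
python3 -c "
from h import *
go([.584,.0,.085],.178)
a=snap('scene','s4');b=snap('top','t4')
cv2.imwrite('pics/st4.png',np.hstack([cv2.resize(a[150:260,250:350],None,fx=4,fy=4,interpolation=2),cv2.resize(b[160:270,250:350],None,fx=4,fy=4,interpolation=2)])[:,:,::-1])
"
```

```text
[ 0.6047 -0.2774  0.157 ] t 5.0 F [-0.6  0.3 -0.9] gap 0.0582 | shift [0.2765 0.029  0.0726] turn [-0.002 -0.002  0.   ]
```

View pics/st4.png

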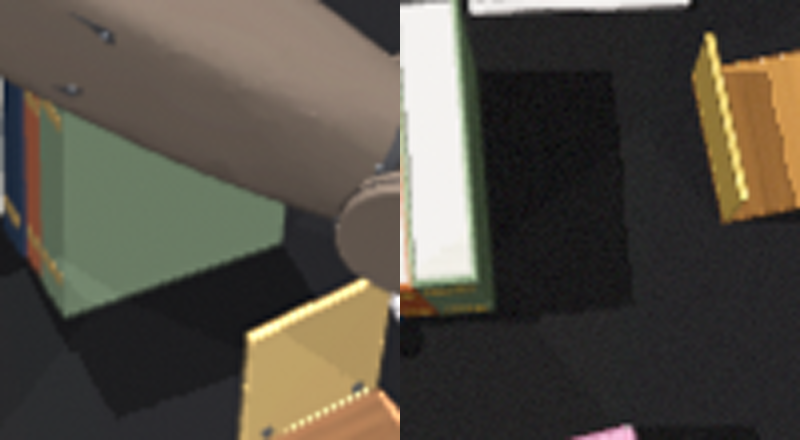

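The bookend stands upright. In the top crop the back's top edge runs (706,38)-(739,203) and the heel edge (692,78)-(722,222).

```bash
python3 -c "
from h import *
np.set_printoptions(precision=4,suppress=True)
T=lambda p:(np.array(p)-[400,0]+.5)/4+[250,160]-.5
t=onz('top',T([(706,38),(739,203)]),.14);h=onz('top',T([(692,78),(722,222)]),0)
for q in(t,h):
    d=q[0]-q[1];print(q,np.linalg.norm(d),np.arctan2(d[1],d[0]),q.mean(0))
c=onz('top',T([(457,4),(474,277)]),.25);print(c)
print(c,proj('top',[[.6,-.2,.0]]))
"
```

```text
[[ 0.6496 -0.041   0.14  ]
 [ 0.5313 -0.0623  0.14  ]] 0.12025334690024846 0.1777557511631007 [ 0.5905 -0.0517  0.14  ]
[[ 0.6516 -0.0416  0.    ]
 [ 0.536  -0.0635  0.    ]] 0.11771193497354059 0.1875103202527523 [ 0.5938 -0.0525  0.    ]
[[0.646  0.1281 0.25  ]
 [0.4697 0.1169 0.25  ]]
[[0.646  0.1281 0.25  ]
 [0.4697 0.1169 0.25  ]] [[372.7356 194.8799]]
```

```bash
python3 -c "
from h import *
go([.618,-.195,.03],.178)"
```

```text
[ 0.6043 -0.2764  0.1557] t 5.1 F [ 0.2  0.1 -0.2] gap 0.0718 | shift [0.0771 0.0285 0.1259] turn [-0.004 -0.004  0.002]
```

Call:
arm_command --steps '[[0,[0.04,0.014,0],[0,0,0]],[0,[0.077,0.028,0.02],[0,0,0]],[0,[0.077,0.028,0.06],[0,0,0]],[0,[0.077,0.028,0.09],[0,0,0]],[0,[0.077,0.028,0.115],[0,0,0]],[0,[0.077,0.028,0.13],[0,0,0]],[0,[0.077,0.028,0.138],[0,0,0]],[0,[0.077,0.028,0.138],[0,0,0]]]'

```text
clock: 5.9
ee_pos: [0.6185, -0.1972, 0.0191]
eef_rot: [[-0.178, 0.984, -0.003], [0.984, 0.178, 0.001], [0.002, -0.002, -1.0]]
force: [-0.9, 0.1, 0.4]
finger_gap: 0.0855
grip_force: 0.0
```

```bash
python3 -c "
from h import *
go([.618,-.195,.0],.178)"
```

```text
[ 0.6185 -0.1972  0.0191] t 5.9 F [-0.9  0.1  0.4] gap 0.0855 | shift [ 0.0022 -0.0001  0.0191] turn [-0.002 -0.002  0.001]
```

Call:
arm_command --steps '[[0,[0,0,0.004],[0,0,0]],[0,[0,0,0.007],[0,0,0]],[0,[0,0,0.009],[0,0,0]],[0,[0,0,0.011],[0,0,0]],[0,[0,0,0.013],[0,0,0]],[0,[0,0,0.013],[0,0,0]]]'

```text
clock: 6.5
ee_pos: [0.6192, -0.198, 0.0073]
eef_rot: [[-0.177, 0.984, -0.0], [0.984, 0.177, 0.0], [0.0, -0.0, -1.0]]
force: [-0.9, -0.0, 0.1]
finger_gap: 0.0856
grip_force: 0.0
```

Call:
arm_command --steps '[[0,[0,0,0.003],[0,0,0]],[0,[0,0,0.005],[0,0,0]],[0,[0,0,0.007],[0,0,0]],[0,[0,0,0.008],[0,0,0]],[0,[0,0,0.008],[0,0,0]]]'

```text
clock: 7.0
ee_pos: [0.6192, -0.198, -0.0007]
eef_rot: [[-0.177, 0.984, -0.0], [0.984, 0.177, 0.0], [0.0, -0.0, -1.0]]
force: [0.5, 0.1, 0.5]
finger_gap: 0.0858
grip_force: 0.0
```

No contact at z = -0.001, so the open tips stand about 12 mm higher. Lowering 3 mm more and starting the push.

Call:
arm_command --steps '[[0,[0.01,0,0.003],[0,0,0]],[0,[0.022,0,0.003],[0,0,0]],[0,[0.03,0,0.003],[0,0,0]],[0,[0.042,0,0.003],[0,0,0]],[0,[0.056,0,0.003],[0,0,0]],[0,[0.072,0,0.003],[0,0,0]],[0,[0.086,0,0.003],[0,0,0]],[0,[0.1,0,0.003],[0,0,0]]]'

```text
clock: 7.8
ee_pos: [0.6014, -0.0982, -0.0033]
eef_rot: [[-0.177, 0.984, 0.0], [0.984, 0.177, -0.0], [-0.0, 0.0, -1.0]]
force: [-0.1, -2.5, -0.9]
finger_gap: 0.0854
grip_force: 1.2
```

Call:
arm_command --steps '[[0,[0.008,0,0],[0,0,0.026]],[0,[0.016,0,0],[0,0,0.052]],[0,[0.024,0,0],[0,0,0.078]],[0,[0.032,0,0],[0,0,0.104]],[0,[0.032,0,0],[0,0,0.104]]]'

```text
clock: 8.3
ee_pos: [0.5952, -0.0662, -0.0037]
eef_rot: [[-0.075, 0.997, -0.001], [0.997, 0.075, 0.001], [0.001, -0.001, -1.0]]
force: [-0.3, 0.1, 0.3]
finger_gap: 0.0856
grip_force: 0.0
```

```bash
python3 -c "
from h import *
go([.581,.0,-.004],.074)
a=snap('scene','s5');b=snap('top','t5')
cv2.imwrite('pics/st5.png',np.hstack([cv2.resize(a[150:260,250:350],None,fx=4,fy=4,interpolation=2),cv2.resize(b[160:270,250:350],None,fx=4,fy=4,interpolation=2)])[:,:,::-1])
"
```

```text
[ 0.5952 -0.0662 -0.0037] t 8.3 F [-0.3  0.1  0.3] gap 0.0856 | shift [ 0.0671 -0.0092  0.0004] turn [-0.001 -0.001  0.001]
```

View pics/st5.png

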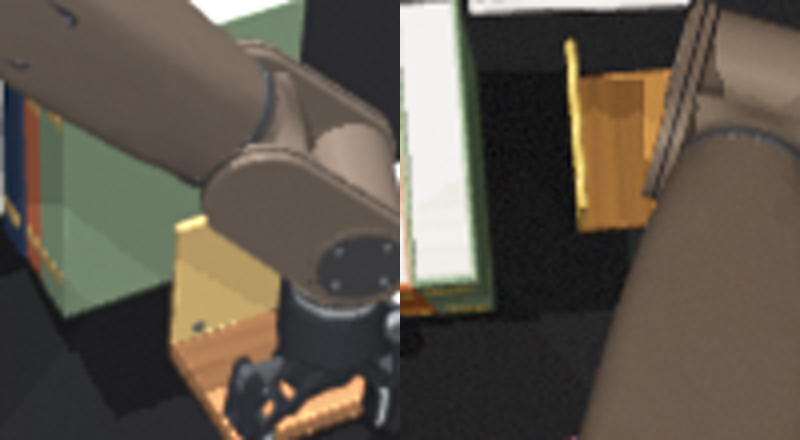

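The bookend is upright and nearly square to the book. In the top crop the brass's back top edge runs (567,41)-(579,212) and the near heel is at (579,231).

```bash
python3 -c "
from h import *
np.set_printoptions(precision=4,suppress=True)
b=cv2.imread('pics/t5.png');hsv=cv2.cvtColor(b,cv2.COLOR_BGR2HSV)
# brass strip: bright yellow, leftmost edge per row
for v in range(168,220,3):
    r=hsv[v,384-0:384+1] if 0 else hsv[v,386:400]
    m=[(u,*hsv[v,u]) for u in range(388-0,388)]
    us=[u for u in range(280,305) if hsv[v,u,1]>80 and hsv[v,u,2]>90 and 10<hsv[v,u,0]<35]
    print(v,us[:1],end='; ')
T=lambda p:(np.array(p)-[400,0]+.5)/4+[250,160]-.5
t=onz('top',T([(567,41),(580,210)]),.14);d=t[0]-t[1];print(t,np.linalg.norm(d[:2]),np.arctan2(d[1],d[0]),t.mean(0))
print(onz('top',T([(579,231)]),0))
print('cov',onz('top',T([(457,4),(475,278)]),.25))
"
```

```text
168 []; 171 [291]; 174 [291]; 177 [292]; 180 [292]; 183 [292]; 186 [292]; 189 [293]; 192 [293]; 195 [293]; 198 [293]; 201 [293]; 204 [294]; 207 [294]; 210 [294]; 213 [294]; 216 [295]; 219 []; [[0.648  0.0576 0.14  ]
 [0.5269 0.0492 0.14  ]] 0.12138420368432055 0.06956662289966394 [0.5875 0.0534 0.14  ]
[[0.5294 0.0491 0.    ]]
cov [[0.646  0.1281 0.25  ]
 [0.4691 0.1163 0.25  ]]
```

Call:
arm_command --steps '[[0,[0.01,0,0],[0,0,0]],[0,[0.022,0,0],[0,0,0]],[0,[0.034,0,0],[0,0,0]],[0,[0.045,0,0],[0,0,0]],[0,[0.054,0,0],[0,0,0]],[0,[0.06,0,0],[0,0,0]],[0,[0.063,0,0],[0,0,0]]]'

```text
clock: 9.1
ee_pos: [0.5914, -0.0046, -0.0032]
eef_rot: [[-0.075, 0.997, 0.0], [0.997, 0.075, -0.0], [-0.0, 0.0, -1.0]]
force: [0.2, -3.8, 1.1]
finger_gap: 0.0855
grip_force: 1.6
```

Call:
arm_command --steps '[[0,[0.001,0,0],[0,0,0]],[0,[0.002,0,0],[0,0,0]]]'

```text
clock: 9.3
ee_pos: [0.5913, -0.0035, -0.0033]
eef_rot: [[-0.074, 0.997, 0.0], [0.997, 0.074, -0.0], [-0.0, 0.0, -1.0]]
force: [-1.0, -3.9, 0.3]
finger_gap: 0.0855
grip_force: 1.8
```

```bash
python3 -c "
from h import *
go([.581,.0,-.004],.074)
a=snap('scene','s6');b=snap('top','t6')
cv2.imwrite('pics/st6.png',np.hstack([cv2.resize(a[150:260,230:330],None,fx=4,fy=4,interpolation=2),cv2.resize(b[155:225,230:330],None,fx=4,fy=6.2857,interpolation=2)])[:,:,::-1])
"
```

```text
[ 0.5913 -0.0035 -0.0033] t 9.3 F [-1.  -3.9  0.3] gap 0.0855 | shift [ 0.0043 -0.01    0.0007] turn [0. 0. 0.]
```

View pics/st6.png

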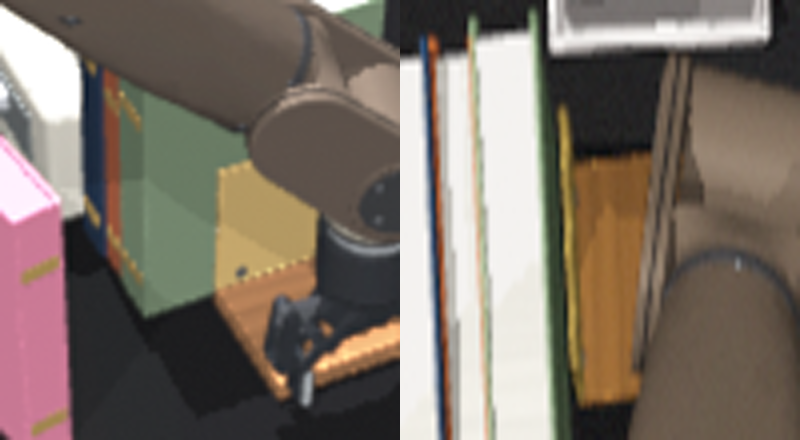

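The back is within a few mm of the cover and parallel to it. Creeping on and watching the force for contact.

Call:
arm_command --steps '[[0,[0.001,0,0],[0,0,0]],[0,[0.002,0,0],[0,0,0]],[0,[0.003,0,0],[0,0,0]]]'

```text
clock: 9.7
ee_pos: [0.5911, -0.0005, -0.0033]
eef_rot: [[-0.074, 0.997, 0.0], [0.997, 0.074, -0.0], [-0.0, 0.0, -1.0]]
force: [0.2, -3.1, 0.9]
finger_gap: 0.0857
grip_force: 1.9
```

Call:
arm_command --steps '[[0,[0.001,0,0],[0,0,0]],[0,[0.002,0,0],[0,0,0]]]'

```text
clock: 9.9
ee_pos: [0.5909, 0.0017, -0.0033]
eef_rot: [[-0.074, 0.997, 0.0], [0.997, 0.074, -0.0], [-0.0, 0.0, -1.0]]
force: [-0.3, -3.7, 1.7]
finger_gap: 0.0855
grip_force: 2.0
```

Call:
arm_command --steps '[[0,[0.001,0,0],[0,0,0]],[0,[0.002,0,0],[0,0,0]]]'

```text
clock: 10.1
ee_pos: [0.5908, 0.0037, -0.0033]
eef_rot: [[-0.074, 0.997, 0.0], [0.997, 0.074, -0.0], [-0.0, 0.0, -1.0]]
force: [0.3, -3.9, 1.8]
finger_gap: 0.0855
grip_force: 2.0
```

Call:
arm_command --steps '[[0,[0.001,0,0],[0,0,0]],[0,[0.002,0,0],[0,0,0]]]'

```text
clock: 10.3
ee_pos: [0.591, 0.0045, -0.0032]
eef_rot: [[-0.076, 0.997, 0.001], [0.997, 0.076, -0.003], [-0.003, 0.001, -1.0]]
force: [2.0, -9.6, 1.2]
finger_gap: 0.0854
grip_force: 4.6
```

Contact: the force jumped to 9.6 N. One small seating nudge, then back off, rise and look.

Call:
arm_command --steps '[[0,[0.001,0,0],[0,0,0]],[0,[0.001,0,0],[0,0,0]]]'

```text
clock: 10.5
ee_pos: [0.5909, 0.0052, -0.0033]
eef_rot: [[-0.076, 0.997, 0.001], [0.997, 0.076, -0.003], [-0.003, 0.001, -1.0]]
force: [0.7, -9.8, 1.7]
finger_gap: 0.0854
grip_force: 4.4
```

Call:
arm_command --steps '[[0,[-0.01,0,0],[0,0,0]],[0,[-0.04,0,0],[0,0,0]],[0,[-0.08,0,-0.005],[0,0,0]],[0,[-0.12,0,-0.04],[0,0,0]],[0,[-0.16,0,-0.08],[0,0,0]],[0,[-0.2,0,-0.12],[0,0,0]],[0,[-0.24,0,-0.16],[0,0,0]],[0,[-0.24,0,-0.2],[0,0,0]]]'

```text
clock: 11.3
ee_pos: [0.6064, -0.2317, 0.187]
eef_rot: [[-0.071, 0.997, -0.004], [0.997, 0.071, 0.004], [0.005, -0.004, -1.0]]
force: [0.9, -0.4, -0.4]
finger_gap: 0.0853
grip_force: 0.0
```

```bash
python3 -c "
from h import *
np.set_printoptions(precision=4,suppress=True)
a=snap('scene','s7');b=snap('top','t7')
cv2.imwrite('pics/st7.png',np.hstack([cv2.resize(a[150:260,230:330],None,fx=4,fy=4,interpolation=2),cv2.resize(b[160:270,230:330],None,fx=4,fy=4,interpolation=2)])[:,:,::-1])
go([0,0,0])
d=cv2.absdiff(cv2.imread('pics/t0.png'),b[:,:,::-1].copy()).max(2)
print('diff at butter dish, ring, press, bowl',[(d[y0:y1,x0:x1]>40).sum() for x0,x1,y0,y1 in((262,325,125,165),(375,415,232,275),(392,460,168,198),(100,162,198,258))])
"
```

```text
[ 0.6116 -0.2339  0.1972] t 11.4 F [ 0.3 -0.5  0.9] gap 0.0852 | shift [ 0.278  -0.5959  0.1879] turn [0 0 0]
diff at butter dish, ring, press, bowl [np.int64(5), np.int64(1720), np.int64(1633), np.int64(0)]
```

View pics/st7.png

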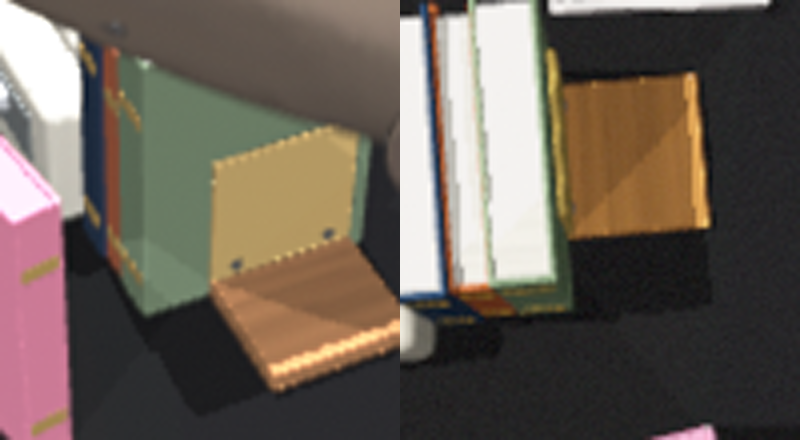

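The bookend stands upright with its brass back flush on the green cover: in the top crop the back top edge is at (553,50)-(566,232) and the foot end at (697,73)-(710,228), parallel to the cover. The row stands, and the butter dish and bowl match the first picture. The arm hides the egg ring and garlic press here, but it never touched them. Handing in.

```bash
python3 -c "
from h import *
print(order.finish_job())"
```

```text
the job is handed in; nothing more can be done
None
```

I tipped the bookend upright and pushed it flush against the outer cookbook, then handed the job in at about 11.5 s on the robot's clock; no verdict came back.

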